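# Pressure-test a watch under a bayonet bell

## Task

Pressure-test the blue-dialled watch: lay it dial up in the middle of the tester's round black pad, then set the clear bell over it with its orange lugs in the gaps by the red dots, press it down against its spring and turn it a quarter turn clockwise (seen from above) so that, let go, it locks with its lugs at the green dots. Then slide the orange slider all the way to its end by the orange stripe and let it spring back home. Let go of everything at the end, and leave the gold watch and the other things on the bench where they are.

Things in the scene. Friction and masses are not known exactly. Their poses are not given: they have to be found in the camera images.
- tester: Fixed grey pressure tester; place and yaw vary. Origin on the table under the axis of its round chamber, z up. Its box reaches from -75 to +75 mm in x and -75 to +165 mm in y; its top is 40 mm above the table. Round the axis stand two opposite aluminium claws (inner radius 47, outer 62 mm, top 64 mm above the table). Green dots at its +x and -x show where the bell's lugs point when locked.
- gap (a point): Middle of one of the two entry gaps between the claws, 54.5 mm from the axis, 60 mm above the table, in the direction 80 deg counterclockwise (from above) of the tester's +x; the other gap lies opposite. Each is 22 mm wide and has a red dot outside it on the tester's top.
- lip (a point): A point on the underside of one claw's lip, 57 mm above the table. Clockwise from each gap the lip covers the lugs' path; then the underside steps 2.5 mm up into a pocket, then a solid stop. Lugs must be below the lip while turning; 73 to 86 deg clockwise from the gap's middle (80 is best) they are in the pockets, where, let go, the spring lifts the bell and locks it.
- pad (a point): Centre of the top of the tester's round black rubber pad, radius 24 mm, 66 mm above the table, on the chamber axis (higher than the claws). Its axes are those of the tester.
- seal (a joint): Travel (m) of the blue sprung seal ring round the pad (radius 34 to 46 mm, top 56 mm above the table), on which the bell's rim rests. 0 = up, 0.009 = fully down; the bell's weight does not move it. 4.2 N at 0, plus 0.7 N per mm. The lugs pass under the lips when it is pressed by 5 to 9 mm (aim for 7); with the bell locked it reads about 0.0025.
- watch_blue: Loose steel watch head without strap, blue dial: round case of 40 mm diameter, 11 mm thick, 70 g. Origin at the centre of its underside, z up through the dial. Short strap horns at its +x and -x ends (to 24 mm); flat crown guard at its -y side (to 22 mm). Grip it across its y: 42 mm wide. It starts dial up on the brown pad tray, top 6 mm above the table, at either end.
- watch_gold: Loose brass-coloured watch head, black dial, same size; lies on the same pad, about 94 mm from the other. Must not be moved.
- tray: Fixed brown watch pad, 200 (its x) by 120 by 6 mm, origin under its centre. It stands to the left or right of the tester, the bell at the other side.
- bell: Loose clear bell (inverted cup), outer radius 44, inner 40, 40 mm high (36 inside), 0.18 kg. Origin at the centre of its lower rim, z up. Two orange lugs at its +x and -x on the rim (14 mm wide, 6 mm high from the rim up, reaching radius 54 mm). On top a black bar handle along its x: 56 long, 16 wide, 40 to 66 mm above the rim. Same after a half turn. Starts upright on mat, rim 4 mm above the table.
- bell_handle (a point): Top centre of the bell's handle bar, 66 mm above the rim; the bar is 26 mm tall.
- mat: Fixed green round mat, radius 68 mm, 4 mm thick, origin under its centre.
- slider (a joint): Travel (m) of the orange spring-return slider: 0 = home, 0.035 = end stop. It moves towards the tester's -x. The spring takes 2.3 N at home, 7.5 N at the end, and brings it back when let go.
- slider_knob (a point): Top centre of the slider's upright orange grip: 20 (tester x) by 16 (tester y) mm, its top 71 mm above the table and 31 mm above the tester's top; it moves with the slider; at home 18 mm in x and 130 mm in y from the tester's origin. The slider's black foot, 30 by 26 mm, reaches 7 mm above the tester's top.
- screwdriver: Loose screwdriver, 130 mm long, lying; bystander.
- tweezers: Loose steel tweezers, 120 mm long, lying; bystander.
- jar: Loose amber glass jar, 48 mm diameter, 55 mm high; bystander.
- loupe: Loose black loupe, 38 mm diameter, 32 mm high; bystander.
- holder: Loose movement holder, 70 by 50 by 20 mm; bystander.
- dish: Loose white dish, 70 mm diameter, 22 mm high; bystander.
Not all that is in view belongs to the job. Of the things that look like the bell, take the one that is farthest to the robot's right at the start.

How it is judged:
On the way, in this order (a step that is already met when the one before it is completed fails the run):
1. the blue watch lies dial up on the tester's pad, let go, within 10 mm of its centre (horizontal distance between watch_blue and pad below 0.01 m and z of watch_blue in the frame of pad between -0.004 and 0.004 m and angle between watch_blue's own z axis and vertical below 0.12 rad and contact force between the fingers and watch_blue below 0.1 N), for 0.2 s.
2. the bell is over the watch and pressed down at least 5 mm against the seal (horizontal distance between bell and pad below 0.006 m and angle between bell's own z axis and vertical below 0.08 rad and value of joint seal above 0.005 m).
3. the bell is turned to the green dots and has risen into the locking pockets (horizontal distance between bell and pad below 0.006 m and angle between bell's own z axis and vertical below 0.08 rad and angle between the x axis of bell and the x axis of tester, either way round below 0.17 rad and value of joint seal between 0.001 and 0.0042 m), for 0.2 s.
4. the slider is slid to its end (value of joint slider above 0.032 m).
5. the slider is back home, let go (value of joint slider below 0.003 m and contact force between the fingers and slider below 0.1 N), for 0.1 s.
At the end, for the whole second after the job is handed in: The blue watch lies dial up on the pad (within 10 mm of its centre) under the bell; the bell is level, within 6 mm of the axis, lugs within 0.17 rad of the green dots and raised into the pockets (seal pressed 1.0 to 4.2 mm); the slider is home (within 3 mm); all at rest (all of step 3 and horizontal distance between watch_blue and pad below 0.01 m and z of watch_blue in the frame of pad between -0.004 and 0.004 m and angle between watch_blue's own z axis and vertical below 0.12 rad and value of joint slider below 0.003 m and linear speed of each of bell, watch_blue below 0.02 m/s); the robot touches nothing.
It fails at once if the gold watch is moved more than 15 mm (distance of watch_gold from where it was at the start of the episode above 0.015 m).
It fails at once if another bystander (screwdriver, tweezers, jar, loupe, holder, dish) is moved more than 25 mm (distance of any of screwdriver, tweezers, jar, loupe, holder, dish from where it was at the start of the episode above 0.025 m).
It also fails if it takes over 64 s, if anything falls off the work surface, if the arm or the gripper's body presses on something with over 40 N, if the wrist force passes 120 N, or if a joint passes its speed limit or range.

## Robot

A 6-joint arm with a two-finger parallel gripper is mounted at the origin on the work surface. World frame = base frame: x ahead of the robot, y to its left, z up, the work surface at z = 0. Lengths are in m, angles in rad, forces in N, time in s.
With the tool pointing down it reaches from about 0.375 to 0.925 m from the base axis. Payload 5.7 kg.
Tool frame: the origin (TCP) lies at the very end of the fingers, on their centre line; the grasp point (between the pads) lies 19 mm behind it (arm.grasp_offset is the distance from the TCP to the grasp point, in m); z points along the fingers, y is the direction in which the jaws open and shut (so a half turn about z gives the same grasp; the last joint's range is limited). The gripper opens to 85 mm and grips with 20 to 120 N. Pads are 22 mm wide; open, the fingers measure 114 mm over their backs; the gripper's body (76 mm by 85 mm) begins 54 mm behind the grasp point. The pads swing forward as they close: fully open they stand 13 mm farther back than shut.
Start: joints at [0.999, 0.359, 1.51, -0, 1.272, -0.115], TCP at [0.265, 0.538, 0.231] pointing down, gripper open.
Joint ranges: [-2.97, 2.97], [-1.01, 2.36], [0.21, 2.38], [-0.96, 4.11], [0.2, 2.71], [-2.98, 2.98]. Speed limits (rad/s): [2.39, 2.39, 3.14, 3.14, 3.14, 3.14].

## Interface

Orientations are given as a unit quaternion [w, x, y, z].
In Python, from bench import arm gives the robot as it stands.
- The arm moves only by the tool drive_tool, never from a script. Its argument "plan" is a list of rows, each a list of 5 numbers: the shift along the tool's x, y, z in cm, then the turn about the tool's z in rad, then the closure, from 0 (fully open) to 1 (shut). In form: [[x, y, z, yaw, gripper], ...]. A call has exactly 5 rows; each row shifts and turns the commanded pose from where the row before left it, along the tool's axes as they then stand; what a row does not reach is not made up. A row lasts 1/10 s, in which the tool goes at most 50 mm and 8.59 degrees, less where a joint would pass 70% of its speed; a pose out of reach is approached as far as the arm can. A call with a gripper value outside its range is refused whole. The fingers move at their own pace and stop on an object; the grip force is fixed at half the most. Time passes only in rows, so rows that do not move let the fingers close, or fill a call up. It gives the time, the measured TCP pose, the force and the opening at its end, in the units of the state.
- arm.state(): the state, without advancing time (a new reading comes with each control period).
- arm.camera(name): name is "side" or "top" or "wrist"; returns the picture (420x560x3 uint8, red, green, blue); there is no depth.
- arm.calibration(name): a dict with "vfov" (degrees; the focal length in pixels is half the picture's height over the tangent of half this angle, whatever the lens; pixels are square), "cx", "cy" (the principal point, pixels), "extrinsics" (4x4, takes a point from world to camera coordinates); the wrist camera has in their place "mount" (4x4, takes a point from camera to tool coordinates, whose origin is the TCP and whose axes are the flange's). Camera axes: x right, y down, z forward; pixel columns grow to the right and rows downward; lengths in m; the calibration is good to about 2 mm. A picture is of the moment at which its call begins: read the wrist's pose just before it. calibration takes no time and is no camera call.
- arm.finish_job(): hands the job in, once; it reports no verdict.
The state is a dict: "time_s": time; "joint_pos": joint angles; "dq": joint speeds; "tau": joint torques, N m; "position": TCP position; "ee_rot": TCP orientation; "contact_force": force on the tool from outside, world axes, zero at the start; "wrist_torque": the same for the moment, N m; "finger_gap": finger opening in m.
Only numpy, scipy, OpenCV 4.12 (cv2) and the standard library are available. Lean on these libraries where they do the work, as an engineer would, in place of code of your own. Each camera call takes 0.05 s, during which the arm holds its last target. There are 200 camera calls.

## Working session

There is one attempt and no reset: what is moved stays moved. The work goes in short steps, Python scripts to look and compute and a tool call to move; the robot and the scene stay as the last step left them, time stands still between calls to the robot, and variables do not carry over. Pictures are saved under pics/ and viewed, about 8 in all and at most 12, crops included, and the job is handed in when it is done.

Besides the shell and the picture viewer there is one more tool, called after "Call:" by a JSON object that holds its "fn" and its "kwargs", one argument or row to a line. drive_tool: Moves the arm, as the interface text tells. Its arguments: {"type":"object","properties":{"plan":{"type":"array","items":{"type":"array","items":{"type":"number"}}}},"required":["plan"]}

```bash
mkdir -p pics; ls
cat > h.py <<'E'
import numpy as np, cv2
from bench import arm
from scipy.spatial.transform import Rotation as R
def save(name,f):
    im=arm.camera(name); cv2.imwrite(f'pics/{f}.png',im[:,:,::-1]); return im
def cam(name,s=None):
    c=arm.calibration(name); f=210/np.tan(np.radians(c['vfov'])/2)
    if 'extrinsics' in c: T=np.linalg.inv(np.array(c['extrinsics']))
    else:
        q=s['ee_rot']; W=np.eye(4); W[:3,:3]=R.from_quat([q[1],q[2],q[3],q[0]]).as_matrix(); W[:3,3]=s['position']
        T=W@np.array(c['mount'])
    return f,c['cx'],c['cy'],T
def px2w(name,u,v,z,s=None):
    f,cx,cy,T=cam(name,s); d=T[:3,:3]@np.array([(u-cx)/f,(v-cy)/f,1]); o=T[:3,3]
    return o+d*(z-o[2])/d[2]
def w2px(name,p,s=None):
    f,cx,cy,T=cam(name,s); q=np.linalg.inv(T)@np.append(p,1); return np.array([cx+f*q[0]/q[2],cy+f*q[1]/q[2]])
E
python3 - <<'E'
from h import *
a=save('top','top0'); b=save('side','side0')
print(arm.calibration('top')); print(arm.calibration('side')); print(arm.calibration('wrist')); print(arm.state())
E
```

```text
pics
{'vfov': 43.25310187080881, 'cx': 293.06387583005994, 'cy': 214.30163675121145, 'extrinsics': array([[-0.01378609, -0.99985202,  0.01028959, -0.02258846],
       [-0.99686564,  0.01294172, -0.07804747,  0.56395446],
       [ 0.07790276, -0.01133331, -0.99689654,  1.71756853],
       [ 0.        ,  0.        ,  0.        ,  1.        ]])}
{'vfov': 52.4023519633137, 'cx': 280.75151210882774, 'cy': 207.97633382309562, 'extrinsics': array([[ 0.85298494, -0.52156094,  0.01977036, -0.49288353],
       [-0.34513525, -0.59205544, -0.72825271,  0.22076551],
       [ 0.39153332,  0.61436515, -0.68502344,  1.07870399],
       [ 0.        ,  0.        ,  0.        ,  1.        ]])}
{'vfov': 71.32488665627852, 'cx': 277.64056475615837, 'cy': 207.58084024065238, 'mount': array([[ 9.95387150e-04, -9.57355612e-01, -2.88910437e-01,
         7.34458360e-02],
       [ 9.99999321e-01,  7.77814553e-04,  8.67886076e-04,
         1.58447405e-04],
       [-6.06156863e-04, -2.88911105e-01,  9.57355736e-01,
        -1.42676700e-01],
       [ 0.00000000e+00,  0.00000000e+00,  0.00000000e+00,
         1.00000000e+00]])}
{'time_s': 0.1, 'joint_pos': array([ 9.98905316e-01,  3.59435804e-01,  1.51130459e+00, -7.33249446e-06,
        1.27253356e+00, -1.15102490e-01]), 'dq': array([ 0.00065501, -0.00319859, -0.00239242,  0.00072978, -0.00222731,
        0.00023431]), 'tau': array([-3.88973949e-04, -5.28647232e+01, -2.79353589e+01, -2.24137302e-04,
        4.89504280e-03, -4.42045496e-05]), 'position': array([0.26431808, 0.53796096, 0.23054344]), 'ee_rot': array([-2.79817057e-04,  2.26412643e-01,  9.74031113e-01, -7.92722565e-04]), 'contact_force': array([-0.13192796, -0.14029404, -0.06084667]), 'wrist_torque': array([-0.0166076 ,  0.02074832, -0.00221932]), 'finger_gap': 0.08542661600138028}
```

View pics/top0.png

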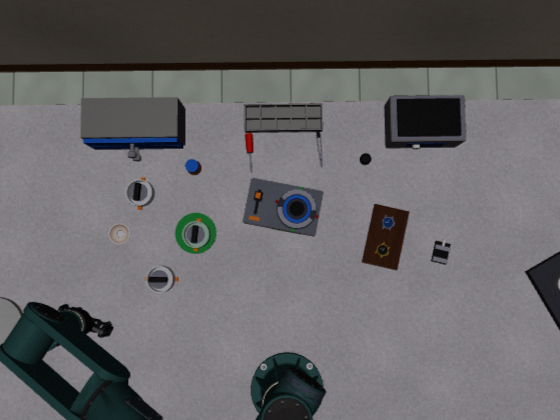

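View pics/side0.png

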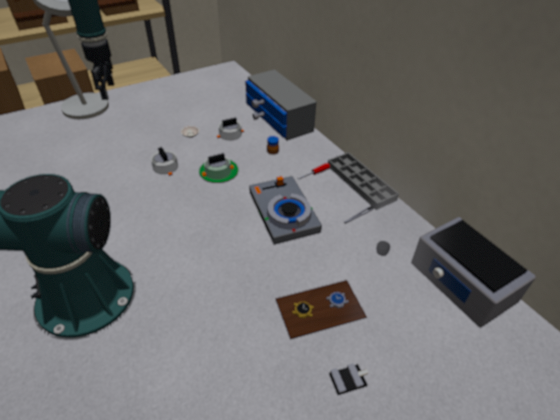

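The top view shows a tester at (297,209) with its slider at (256,200). The tray is at (385,237), with the blue watch at (388,222) and the gold one at (383,250). There are three bell-like things: (140,192), (160,279) and (195,234). Robot's right is image right, so the bell is (195,234), which is also the one on the green mat. I'll confirm it in one enlarged crop.

Run:
```python
from h import *
im=cv2.imread('pics/top0.png')
A=im[165:285,170:330];B=im[200:290,355:415]
k=3.5
A=cv2.resize(A,None,fx=k,fy=k,interpolation=cv2.INTER_CUBIC);B=cv2.resize(B,None,fx=k,fy=k,interpolation=cv2.INTER_CUBIC)
o=np.zeros((A.shape[0],A.shape[1]+B.shape[1],3),np.uint8);o[:,:A.shape[1]]=A;o[:B.shape[0],A.shape[1]:]=B
cv2.imwrite('pics/crop0.png',o)
for n,u,v,z in [('bell',195,234,.07),('bellB',140,192,.07),('bellC',160,279,.07),('tester',297,209,.066),('knob',257,195,.07),('blue',388,222,.017),('gold',383,250,.017)]: print(n,px2w('top',u,v,z).round(3))
```

```text
bell [0.501 0.283 0.07 ]
bellB [0.638 0.458 0.07 ]
bellC [0.361 0.393 0.07 ]
tester [ 0.577 -0.042  0.066]
knob [0.623 0.085 0.07 ]
blue [ 0.534 -0.343  0.017]
gold [ 0.443 -0.324  0.017]
```

View pics/crop0.png

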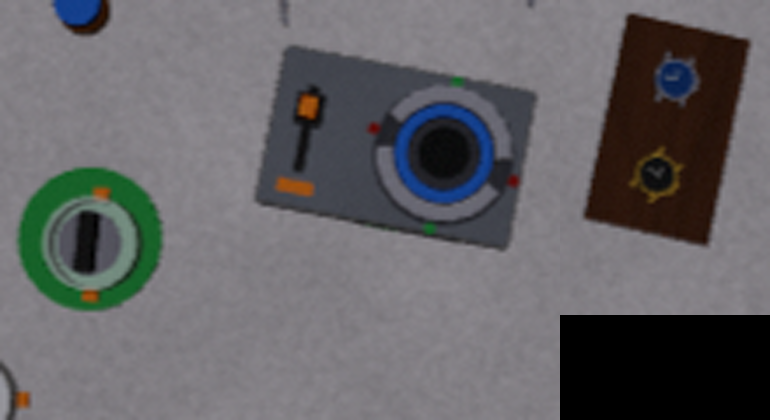

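The crop confirms it: the bell is on the green mat, crop (88,242), lugs at (102,193) and (90,296). The tester's green dots are at (458,81) and (430,229), giving yaw ≈ -11°; the gap's red dots are at (374,128) and (513,181). The blue watch is the far one. Next I'll plan a route over the bell and tester, with wrist views on the way.

```bash
cat >> h.py <<'E'
def phi(s=None):
    s=s or arm.state(); q=s['ee_rot']; m=R.from_quat([q[1],q[2],q[3],q[0]]).as_matrix()
    return np.arctan2(m[1,0],m[0,0])
def plan(p1,f1,n,p0=None,f0=None,g=0):
    """rows from here (or p0,f0) to p1, tool-x heading f1 (deg), in n rows; tool held vertical"""
    s=arm.state(); p=np.array(s['position'] if p0 is None else p0,float); f=phi(s) if f0 is None else np.radians(f0)
    df=(np.radians(f1)-f+np.pi)%(2*np.pi)-np.pi; w=(np.array(p1)-p)/n; out=[]
    for i in range(n):
        ex=np.array([np.cos(f),np.sin(f)]); ey=np.array([np.sin(f),-np.cos(f)])
        out.append([round(100*(w[:2]@ex),2),round(100*(w[:2]@ey),2),round(-100*w[2],2),round(-df/n,3),g]); f+=df/n
    for i in range(0,n,5): print(out[i:i+5])
    print('end heading',np.degrees(f).round(1),'len/row mm',(1000*np.linalg.norm(w)).round(1))
def show():
    s=arm.state(); print(s['time_s'],np.round(s['position'],4),np.degrees(phi(s)).round(2),'F',np.round(s['contact_force'],1),'gap',round(s['finger_gap'],4),'q6',s['joint_pos'][5].round(2))
E
python3 - <<'E'
from h import *
show(); plan([.50,.283,.23],173.3,10)
E
```

```text
0.1 [0.2643 0.538  0.2305] 153.83 F [-0.1 -0.1 -0.1] gap 0.0854 q6 -0.12
[[np.float64(-3.24), np.float64(-1.25), np.float64(0.01), np.float64(-0.034), 0], [np.float64(-3.2), np.float64(-1.36), np.float64(0.01), np.float64(-0.034), 0], [np.float64(-3.15), np.float64(-1.47), np.float64(0.01), np.float64(-0.034), 0], [np.float64(-3.1), np.float64(-1.57), np.float64(0.01), np.float64(-0.034), 0], [np.float64(-3.04), np.float64(-1.68), np.float64(0.01), np.float64(-0.034), 0]]
[[np.float64(-2.98), np.float64(-1.78), np.float64(0.01), np.float64(-0.034), 0], [np.float64(-2.92), np.float64(-1.88), np.float64(0.01), np.float64(-0.034), 0], [np.float64(-2.85), np.float64(-1.98), np.float64(0.01), np.float64(-0.034), 0], [np.float64(-2.79), np.float64(-2.07), np.float64(0.01), np.float64(-0.034), 0], [np.float64(-2.71), np.float64(-2.17), np.float64(0.01), np.float64(-0.034), 0]]
end heading 173.3 len/row mm 34.7
```

Call:
{"fn": "drive_tool", "kwargs": {
  "plan": [
    [-3.2,-1.3,0,-0.034,0],
    [-3.2,-1.4,0,-0.034,0],
    [-3.1,-1.5,0,-0.034,0],
    [-3.1,-1.6,0,-0.034,0],
    [-3.0,-1.7,0,-0.034,0]
  ]
}}

```text
time_s: 0.6
position: [0.3812, 0.4085, 0.2309]
ee_rot: [-0.0, 0.142, 0.99, -0.0]
contact_force: [-0.1, 0.9, -0.8]
finger_gap: 0.0857
```

Call:
{"fn": "drive_tool", "kwargs": {
  "plan": [
    [-3.0,-1.8,0,-0.034,0],
    [-2.9,-1.9,0,-0.034,0],
    [-2.9,-2.0,0,-0.034,0],
    [-2.8,-2.1,0,-0.034,0],
    [-2.7,-2.2,0,-0.034,0]
  ]
}}

```text
time_s: 1.1
position: [0.4992, 0.2797, 0.2309]
ee_rot: [-0.0, 0.058, 0.998, -0.0]
contact_force: [0.5, -0.2, 0.6]
finger_gap: 0.0855
```

Call:
{"fn": "drive_tool", "kwargs": {
  "plan": [
    [0,0,0,0,0],
    [0,0,0,0,0],
    [0,0,0,0,0],
    [0,0,0,0,0],
    [0,0,0,0,0]
  ]
}}

```text
time_s: 1.6
position: [0.498, 0.2817, 0.2313]
ee_rot: [-0.0, 0.058, 0.998, -0.0]
contact_force: [0.4, 0.1, 0.2]
finger_gap: 0.0852
```

Run:
```python
from h import *
import json
show(); s=arm.state(); save('wrist','w_bell')
json.dump({k:list(map(float,s[k])) for k in('position','ee_rot')},open('s_bell.json','w'))
import builtins
plan([.577,-.042,.23],169.3,10)
```

```text
1.6 [0.498  0.2817 0.2313] 173.38 F [0.4 0.1 0.2] gap 0.0852 q6 -1.06
[[np.float64(-1.16), np.float64(-3.12), np.float64(0.01), np.float64(0.007), 0], [np.float64(-1.18), np.float64(-3.12), np.float64(0.01), np.float64(0.007), 0], [np.float64(-1.2), np.float64(-3.11), np.float64(0.01), np.float64(0.007), 0], [np.float64(-1.22), np.float64(-3.1), np.float64(0.01), np.float64(0.007), 0], [np.float64(-1.25), np.float64(-3.09), np.float64(0.01), np.float64(0.007), 0]]
[[np.float64(-1.27), np.float64(-3.08), np.float64(0.01), np.float64(0.007), 0], [np.float64(-1.29), np.float64(-3.07), np.float64(0.01), np.float64(0.007), 0], [np.float64(-1.31), np.float64(-3.06), np.float64(0.01), np.float64(0.007), 0], [np.float64(-1.33), np.float64(-3.05), np.float64(0.01), np.float64(0.007), 0], [np.float64(-1.35), np.float64(-3.04), np.float64(0.01), np.float64(0.007), 0]]
end heading 169.3 len/row mm 33.3
```

View pics/w_bell.png

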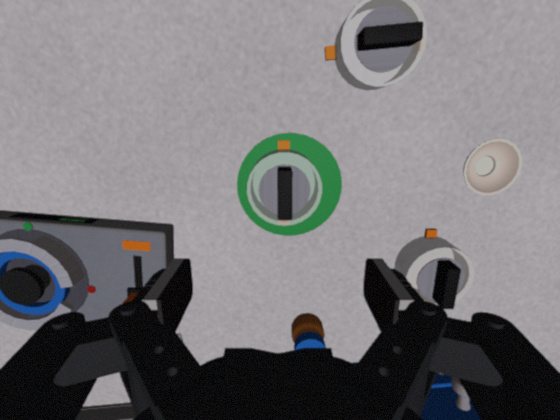

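The wrist view shows the bell at about (285,187) on its green mat, with its handle running straight up the image and a lug at (284,145). The pixel details will be refined in a crop. Moving over the tester next.

Call:
{"fn": "drive_tool", "kwargs": {
  "plan": [
    [-1.2,-3.1,0,0.007,0],
    [-1.2,-3.1,0,0.007,0],
    [-1.2,-3.1,0,0.007,0],
    [-1.2,-3.1,0,0.007,0],
    [-1.2,-3.1,0,0.007,0]
  ]
}}

```text
time_s: 2.15
position: [0.538, 0.1188, 0.2314]
ee_rot: [0.0, 0.075, 0.997, 0.0]
contact_force: [0.2, -0.2, -0.3]
finger_gap: 0.0855
```

Call:
{"fn": "drive_tool", "kwargs": {
  "plan": [
    [-1.3,-3.1,0,0.007,0],
    [-1.3,-3.1,0,0.007,0],
    [-1.3,-3.1,0,0.007,0],
    [-1.3,-3.1,0,0.007,0],
    [-1.3,-3.0,0,0.007,0]
  ]
}}

```text
time_s: 2.65
position: [0.5769, -0.044, 0.2314]
ee_rot: [0.0, 0.093, 0.996, -0.0]
contact_force: [0.2, 0.1, 0.9]
finger_gap: 0.0858
```

Call:
{"fn": "drive_tool", "kwargs": {
  "plan": [
    [0,0,0,0,0],
    [0,0,0,0,0],
    [0,0,0,0,0],
    [0,0,0,0,0],
    [0,0,0,0,0]
  ]
}}

```text
time_s: 3.15
position: [0.5765, -0.0421, 0.2314]
ee_rot: [-0.0, 0.093, 0.996, 0.0]
contact_force: [0.3, 0.4, 0.1]
finger_gap: 0.0855
```

```bash
cat >> h.py <<'E'
import json
def snap(n):
    show(); s=arm.state(); im=save('wrist','w_'+n)
    json.dump({k:list(map(float,s[k])) for k in('position','ee_rot')},open(f's_{n}.json','w')); return im
def ld(n): return json.load(open(f's_{n}.json'))
E
python3 - <<'E'
from h import *
snap('tester'); plan([.534,-.343,.23],169.3,10)
a=cv2.imread('pics/w_tester.png');b=cv2.imread('pics/w_bell.png')
o=np.zeros((600,800,3),np.uint8)
c=cv2.resize(b[125:245,230:350],None,fx=2.5,fy=2.5,interpolation=cv2.INTER_CUBIC);o[300:600,500:800]=c
o[0:420,0:560]=a
cv2.imwrite('pics/mix.png',o)
E
```

```text
3.15 [ 0.5765 -0.0421  0.2314] 169.38 F [0.3 0.4 0.1] gap 0.0855 q6 -1.58
[[np.float64(-0.14), np.float64(-3.03), np.float64(0.01), np.float64(0.0), 0], [np.float64(-0.14), np.float64(-3.03), np.float64(0.01), np.float64(0.0), 0], [np.float64(-0.14), np.float64(-3.03), np.float64(0.01), np.float64(0.0), 0], [np.float64(-0.14), np.float64(-3.03), np.float64(0.01), np.float64(0.0), 0], [np.float64(-0.14), np.float64(-3.03), np.float64(0.01), np.float64(0.0), 0]]
[[np.float64(-0.14), np.float64(-3.03), np.float64(0.01), np.float64(0.0), 0], [np.float64(-0.14), np.float64(-3.03), np.float64(0.01), np.float64(0.0), 0], [np.float64(-0.14), np.float64(-3.03), np.float64(0.01), np.float64(0.0), 0], [np.float64(-0.14), np.float64(-3.03), np.float64(0.01), np.float64(0.0), 0], [np.float64(-0.14), np.float64(-3.03), np.float64(0.01), np.float64(0.0), 0]]
end heading 169.3 len/row mm 30.4
```

View pics/mix.png

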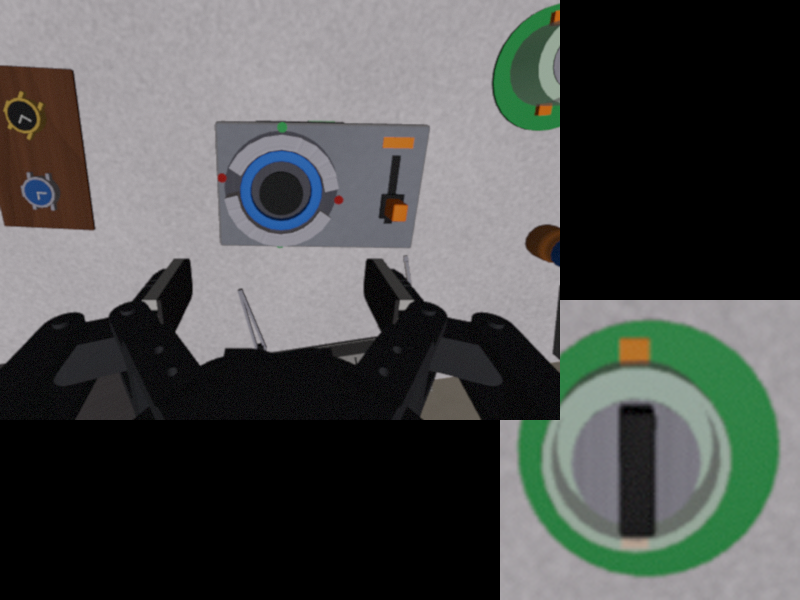

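The tester lies straight in the image: axis ≈ (281,192), green dot (282,128), red dots (222,178) and (338,200), knob (400,212). On the bell, the handle's top face runs v 171–219 at u ≈ 285, with the lug's outer edge at (284,140). Next: pixel centroids by colour, then world positions.

Run:
```python
from h import *
s=ld('tester'); im=cv2.imread('pics/w_tester.png'); hsv=cv2.cvtColor(im,cv2.COLOR_BGR2HSV)
def blobs(lo,hi,roi,amin=8):
    u0,v0,u1,v1=roi; m=np.zeros(hsv.shape[:2],np.uint8); m[v0:v1,u0:u1]=cv2.inRange(hsv,lo,hi)[v0:v1,u0:u1]
    n,l,st,c=cv2.connectedComponentsWithStats(m); return [(c[i].round(1),st[i].tolist()) for i in range(1,n) if st[i,4]>=amin],m
W=lambda u,v,z,n='tester':px2w('wrist',u,v,z,ld(n))
print('red');R_=blobs((0,120,60),(6,255,255),(200,120,350,250))[0]+blobs((172,120,60),(180,255,255),(200,120,350,250))[0]
for b in R_: print(b,W(*b[0],.04).round(4))
print('green')
for b in blobs((45,100,60),(85,255,255),(210,110,350,250),4)[0]: print(b,W(*b[0],.04).round(4))
bl,m=blobs((100,120,60),(125,255,255),(220,130,350,250),200)
pts=cv2.findNonZero(m); e=cv2.fitEllipse(cv2.convexHull(pts)); print('ring',e,W(*e[0],.056).round(4))
print('orange')
for b in blobs((5,150,60),(20,255,255),(370,120,420,240))[0]: print(b)
hs=hsv
# black pad
g=cv2.cvtColor(im,cv2.COLOR_BGR2GRAY); mm=np.zeros_like(g); mm[165:220,255:308]=(g[165:220,255:308]<45)*255
n,l,st,c=cv2.connectedComponentsWithStats(mm); i=1+st[1:,4].argmax(); print('pad',c[i],st[i],W(*c[i],.066).round(4))
print('knob',W(400.5,212,.071).round(4))
# bell
a=W(285.3,171,.07,'bell');b=W(285.3,219,.07,'bell');print('handle',a.round(4),b.round(4),((a+b)/2).round(4),np.linalg.norm(a-b))
L=W(284,140.2,.004,'bell');print('lug',L.round(4), 'dist to handle mid',np.linalg.norm((L-(a+b)/2)[:2]))
im2=cv2.imread('pics/w_bell.png');hb=cv2.cvtColor(im2,cv2.COLOR_BGR2HSV);mg=cv2.inRange(hb,(50,100,40),(80,255,255));e=cv2.fitEllipse(cv2.convexHull(cv2.findNonZero(mg*(np.arange(560)>230)[None].astype(np.uint8))));print('mat',e,W(*e[0],.004,'bell').round(4))
g2=cv2.cvtColor(im2,cv2.COLOR_BGR2GRAY)
for v in (175,190,205,215):
    r=g2[v,265:305]; k=np.where(r<60)[0]+265; print(v,k.min(),k.max())
for u in (282,285,288): print(u,g2[160:228,u])
```

```text
red
(array([221.3, 177.6]), [218, 174, 8, 8, 57]) [ 0.556  -0.1041  0.04  ]
(array([338.3, 199.4]), [335, 196, 8, 8, 47]) [0.6068 0.0257 0.04  ]
green
(array([281.8, 126.9]), [277, 122, 10, 11, 82]) [ 0.5132 -0.0252  0.04  ]
ring ((280.6692810058594, 190.12181091308594), (79.38285064697266, 82.06396484375), 86.42092895507812) [ 0.5794 -0.0388  0.056 ]
orange
(array([397.9, 142.4]), [383, 137, 31, 11, 302])
(array([395.9, 209.7]), [385, 199, 23, 22, 402])
pad [280.72873409 192.8593436 ] [ 259  171   44   44 1493] [ 0.58  -0.039  0.066]
knob [0.6238 0.0853 0.071 ]
handle [0.4774 0.2925 0.07  ] [0.5302 0.2869 0.07  ] [0.5038 0.2897 0.07  ] 0.053046291157735494
lug [0.4506 0.2955 0.004 ] dist to handle mid 0.05356564612932181
mat ((288.9703674316406, 183.89608764648438), (101.09400939941406, 103.46916961669922), 76.65248107910156) [0.506  0.2959 0.004 ]
175 278 291
190 278 291
205 278 291
215 278 291
282 [160 160 161 157 135 116  84  38   9   9  18  30  31  34  28  31  33  33
  28  31  30  31  33  27  32  31  30  30  28  32  31  32  28  35  32  32
  27  28  25  29  35  31  29  35  32  32  30  32  28  30  30  27  29  33
  25  27  30  26  27  52 110 148 163 165 159 136 106  95]
285 [160 159 161 158 140 118  84  37   9   1  18  26  33  32  32  32  35  32
  31  32  34  29  34  32  35  31  34  32  32  33  34  30  32  27  32  30
  30  33  27  31  32  27  27  34  34  30  31  32  30  31  33  29  33  31
  26  31  30  25  25  55 106 140 161 166 159 136 109  95]
288 [161 160 160 158 144 121  81  38  16   0  19  28  30  32  33  34  34  36
  32  34  31  35  33  32  34  31  35  33  31  32  31  27  30  34  30  33
  30  29  29  31  33  29  28  28  28  30  30  33  28  31  31  33  27  30
  29  29  28  28  26  57 118 156 165 166 157 128 103  93]
```

The measurements agree:
- **Tester:** axis (0.580, -0.039), yaw ≈ -11.5°. The knob predicted from this, (0.6235, 0.085), matches the measured one to 0.5 mm.
- **Bell:** at (0.503, 0.2895), yaw ≈ -6.1°. The handle came out 53–55 mm against the 56 given, and the lug radius 53.6 against 54.

Next, over to the watch.

Call:
{"fn": "drive_tool", "kwargs": {
  "plan": [
    [-0.1,-3.0,0,0,0],
    [-0.1,-3.0,0,0,0],
    [-0.1,-3.0,0,0,0],
    [-0.1,-3.0,0.5,0,0],
    [-0.1,-3.0,0.5,0,0]
  ]
}}

```text
time_s: 3.7
position: [0.5537, -0.1922, 0.2215]
ee_rot: [0.0, 0.093, 0.996, -0.0]
contact_force: [0.8, -0.2, -0.5]
finger_gap: 0.0853
```

Call:
{"fn": "drive_tool", "kwargs": {
  "plan": [
    [-0.2,-3.0,0.8,0,0],
    [-0.2,-3.0,0.8,0,0],
    [-0.2,-3.0,0.8,0,0],
    [-0.1,-3.0,0.8,0,0],
    [-0.1,-3.0,0.8,0,0]
  ]
}}

```text
time_s: 4.2
position: [0.5337, -0.3411, 0.1811]
ee_rot: [0.0, 0.093, 0.996, -0.0]
contact_force: [-0.6, 0.5, -0.5]
finger_gap: 0.0855
```

Call:
{"fn": "drive_tool", "kwargs": {
  "plan": [
    [0,0,0,0,0],
    [0,0,0,0,0],
    [0,0,0,0,0],
    [0,0,0,0,0],
    [0,0,0,0,0]
  ]
}}

```text
time_s: 4.7
position: [0.5341, -0.3394, 0.1817]
ee_rot: [0.0, 0.093, 0.996, -0.0]
contact_force: [-0.3, -0.1, -0.4]
finger_gap: 0.0853
```

Run:
```python
from h import *
snap('watch'); s=ld('watch'); u,v=w2px('wrist',[.534,-.343,.017],s); print(u,v)
u,v=int(u),int(v); a=cv2.imread('pics/w_watch.png')
u0,v0=max(0,u-70),max(0,v-50); print(u0,v0)
cv2.imwrite('pics/w_watchc.png',cv2.resize(a[v0:v0+100,u0:u0+140],None,fx=5,fy=5,interpolation=cv2.INTER_CUBIC))
```

```text
4.7 [ 0.5341 -0.3394  0.1817] 169.37 F [-0.3 -0.1 -0.4] gap 0.0853 q6 -2.06
274.01680411221565 190.77187187269115
204 140
```

View pics/w_watchc.png

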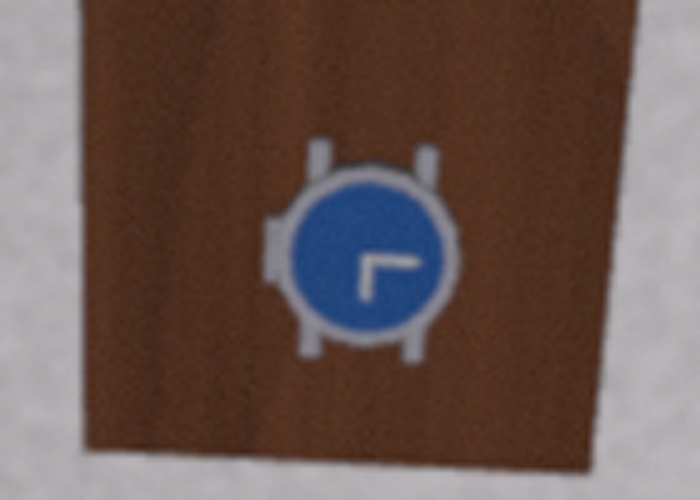

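Dial centre is at crop (368,256), which is image (277.6,191.2). The horns run up and down the image, slightly tilted: (319,155) and (428,165) above, (311,340) and (414,347) below. The crown guard is on the left, at (273,250). So the jaws already nearly span the watch's y.

Run:
```python
from h import *
s=ld('watch'); W=lambda x,y,z:px2w('wrist',204+x/5,140+y/5,z,s)
c=W(368,256,.0165); a=W((319+428)/2,(140+147)/2,.010); b=W((311+414)/2,(357+362)/2,.010)
print('dial',c.round(4),'horn ends',a.round(4),b.round(4),'mid',((a+b)/2).round(4),'len',np.linalg.norm(a-b))
d=a-b; h=np.degrees(np.arctan2(d[1],d[0])); print('heading tool-x',h); 
c2=(W(319,147,.01)+W(428,155,.01))/2-(W(311,350,.01)+W(414,355,.01))/2; print(np.degrees(np.arctan2(c2[1],c2[0])))
x1=W(273,250,.011); x2=W(460,256,.0165); print('width',np.linalg.norm((x1-x2)[:2]),((x1+x2)/2).round(4), np.degrees(np.arctan2(*(x1-x2)[1::-1])))
```

```text
dial [ 0.5353 -0.3393  0.0165] horn ends [ 0.5125 -0.3339  0.01  ] [ 0.5602 -0.3452  0.01  ] mid [ 0.5364 -0.3395  0.01  ] len 0.04897508652826717
heading tool-x 166.58113899267636
166.37300825769694
width 0.04076208184089262 [ 0.5352 -0.3398  0.0138] -100.61536652761669
```

Call:
{"fn": "drive_tool", "kwargs": {
  "plan": [
    [-0.1,0,4.0,0.05,0.3],
    [0,0,4.5,0,0.3],
    [0,0,4.0,0,0.3],
    [0,0,3.0,0,0.3],
    [0,0,1.7,0,0.3]
  ]
}}

```text
time_s: 5.25
position: [0.5334, -0.339, 0.0066]
ee_rot: [-0.002, 0.118, 0.993, 0.001]
contact_force: [-0.3, 0.5, -0.7]
finger_gap: 0.0603
```

Call:
{"fn": "drive_tool", "kwargs": {
  "plan": [
    [0,0,0,0,0.3],
    [0,0,0,0,1],
    [0,0,0,0,1],
    [0,0,0,0,1],
    [0,0,0,0,1]
  ]
}}

```text
time_s: 5.75
position: [0.5358, -0.3413, 0.0109]
ee_rot: [0.001, 0.118, 0.993, -0.001]
contact_force: [0.6, 1.2, 5.4]
finger_gap: 0.0385
```

Call:
{"fn": "drive_tool", "kwargs": {
  "plan": [
    [0,0,0,0,1],
    [0,0,0,0,1],
    [0,0,0,0,1],
    [0,0,0,0,1],
    [0,0,0,0,1]
  ]
}}

```text
time_s: 6.25
position: [0.5358, -0.3412, 0.0108]
ee_rot: [0.001, 0.118, 0.993, -0.001]
contact_force: [-0.3, 0.9, 6.8]
finger_gap: 0.0386
```

```bash
python3 -c "
from h import *
show()"
```

```text
6.25 [ 0.5358 -0.3412  0.0108] 166.43 F [-0.3  0.9  6.8] gap 0.0386 q6 -2.01
```

Call:
{"fn": "drive_tool", "kwargs": {
  "plan": [
    [0,0,-0.5,0,1],
    [0,0,-1,0,1],
    [0,0,-1,0,1],
    [0,0,-1,0,1],
    [0,0,0,0,1]
  ]
}}

```text
time_s: 6.75
position: [0.5359, -0.3415, 0.0464]
ee_rot: [0.001, 0.118, 0.993, -0.001]
contact_force: [0.8, -1.1, -1.1]
finger_gap: 0.0384
```

Run:
```python
from h import *
snap('held'); a=cv2.imread('pics/w_held.png'); b=cv2.cvtColor(arm.camera('side'),cv2.COLOR_RGB2BGR)
s=arm.state(); print(w2px('side',s['position'])); u,v=w2px('side',s['position']).astype(int)
o=np.zeros((560,800,3),np.uint8); o[:420,:560]=a
o[280:560,520:800]=cv2.resize(b[v-45:v+25,u-35:u+35],None,fx=4,fy=4,interpolation=cv2.INTER_CUBIC); cv2.imwrite('pics/held.png',o)
```

```text
6.75 [ 0.5359 -0.3415  0.0464] 166.43 F [ 0.8 -1.1 -1.1] gap 0.0384 q6 -2.01
[338.58843755 291.52428867]
```

View pics/held.png

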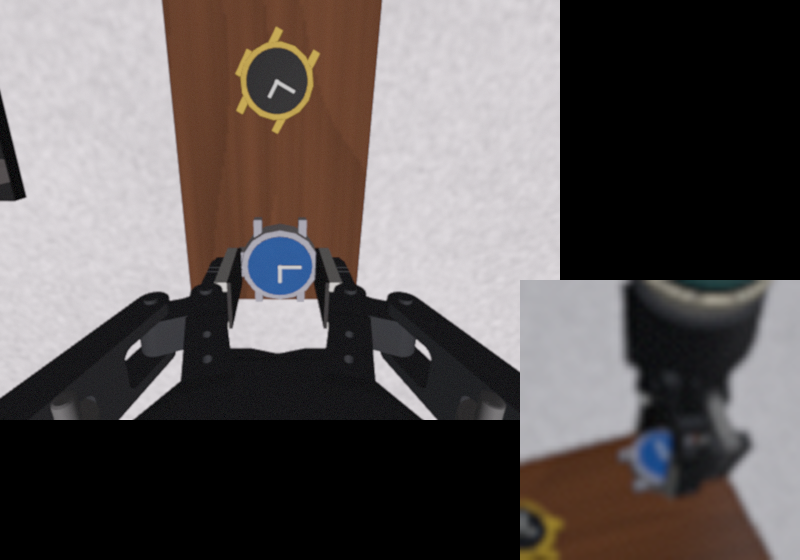

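The blue watch is held dial up between the pads at (280,264), its horns symmetric. The gold one hasn't moved, at (277,80). Working out the watch's offset from the TCP and the carry.

Run:
```python
from h import *
s=ld('held'); p=np.array(s['position']); w=px2w('wrist',280,264,.052,s); f=phi({'ee_rot':s['ee_rot']})
off=(w-p)[:2]; print('off tool',off@[np.cos(f),np.sin(f)],off@[np.sin(f),-np.cos(f)])
f1=169.4; th=np.radians(f1)-f; 
tgt=np.array([.580,-.039])-R.from_euler('z',th).as_matrix()[:2,:2]@off; print(tgt)
plan([p[0],p[1],.125],166.4,2,g=1)
plan([*tgt,.125],166.4,10,p0=[p[0],p[1],.125],f0=166.4,g=1)
```

```text
off tool 0.0014206311354093117 0.0014869078940675717
[ 0.58112287 -0.04072286]
[[np.float64(-0.05), np.float64(-0.02), np.float64(-4.01), np.float64(0.0), 1], [np.float64(-0.05), np.float64(-0.02), np.float64(-4.01), np.float64(0.0), 1]]
end heading 166.4 len/row mm 40.1
[[np.float64(0.27), np.float64(3.03), np.float64(-0.0), np.float64(-0.0), 1], [np.float64(0.27), np.float64(3.03), np.float64(-0.0), np.float64(-0.0), 1], [np.float64(0.27), np.float64(3.03), np.float64(-0.0), np.float64(-0.0), 1], [np.float64(0.27), np.float64(3.03), np.float64(-0.0), np.float64(-0.0), 1], [np.float64(0.27), np.float64(3.03), np.float64(-0.0), np.float64(-0.0), 1]]
[[np.float64(0.27), np.float64(3.03), np.float64(-0.0), np.float64(-0.0), 1], [np.float64(0.27), np.float64(3.03), np.float64(-0.0), np.float64(-0.0), 1], [np.float64(0.27), np.float64(3.03), np.float64(-0.0), np.float64(-0.0), 1], [np.float64(0.27), np.float64(3.03), np.float64(-0.0), np.float64(-0.0), 1], [np.float64(0.27), np.float64(3.03), np.float64(-0.0), np.float64(-0.0), 1]]
end heading 166.4 len/row mm 30.4
```

Call:
{"fn": "drive_tool", "kwargs": {
  "plan": [
    [0,0,-3.5,0,1],
    [0.1,1.5,-3.5,0,1],
    [0.3,3.0,-0.9,0,1],
    [0.3,3.0,0,0,1],
    [0.3,3.0,0,0,1]
  ]
}}

```text
time_s: 7.35
position: [0.5496, -0.2352, 0.1235]
ee_rot: [0.0, 0.118, 0.993, -0.0]
contact_force: [-0.0, 0.2, -0.6]
finger_gap: 0.0385
```

Call:
{"fn": "drive_tool", "kwargs": {
  "plan": [
    [0.3,3.0,0,0,1],
    [0.3,3.0,0,0,1],
    [0.3,3.0,0,0,1],
    [0.3,3.0,0,0,1],
    [0.3,3.0,0,0,1]
  ]
}}

```text
time_s: 7.85
position: [0.5698, -0.0855, 0.1228]
ee_rot: [-0.001, 0.118, 0.993, 0.0]
contact_force: [-0.5, -0.7, -1.2]
finger_gap: 0.0382
```

Call:
{"fn": "drive_tool", "kwargs": {
  "plan": [
    [0.3,2.8,0,0,1],
    [0.2,2.0,0,0,1],
    [0,0,2.0,0,1],
    [0,0,0,0,1],
    [0,0,0,0,1]
  ]
}}

```text
time_s: 8.35
position: [0.5758, -0.0389, 0.1028]
ee_rot: [-0.001, 0.118, 0.993, -0.0]
contact_force: [0.5, -0.3, 0.0]
finger_gap: 0.0383
```

```bash
python3 -c "
from h import *
show();plan([.5811,-.0407,.074],166.4,5,g=1)"
```

```text
8.35 [ 0.5758 -0.0389  0.1028] 166.44 F [ 0.5 -0.3  0. ] gap 0.0383 q6 -1.52
[[np.float64(-0.11), np.float64(-0.01), np.float64(0.58), np.float64(0.0), 1], [np.float64(-0.11), np.float64(-0.01), np.float64(0.58), np.float64(0.0), 1], [np.float64(-0.11), np.float64(-0.01), np.float64(0.58), np.float64(0.0), 1], [np.float64(-0.11), np.float64(-0.01), np.float64(0.58), np.float64(0.0), 1], [np.float64(-0.11), np.float64(-0.01), np.float64(0.58), np.float64(0.0), 1]]
end heading 166.4 len/row mm 5.9
```

Call:
{"fn": "drive_tool", "kwargs": {
  "plan": [
    [-0.2,0,0.8,0,1],
    [-0.2,0,0.8,0,1],
    [-0.1,0,0.8,0,1],
    [0,0,0.4,0,1],
    [0,0,0,0,1]
  ]
}}

```text
time_s: 8.85
position: [0.5808, -0.0401, 0.0743]
ee_rot: [-0.001, 0.118, 0.993, 0.0]
contact_force: [0.8, 1.0, -0.3]
finger_gap: 0.0384
```

Call:
{"fn": "drive_tool", "kwargs": {
  "plan": [
    [0,0,0.2,0,1],
    [0,0,0.1,0,1],
    [0,0,0.1,0,1],
    [0,0,0,0,1],
    [0,0,0,0,1]
  ]
}}

```text
time_s: 9.35
position: [0.5815, -0.0401, 0.0714]
ee_rot: [0.0, 0.118, 0.993, -0.0]
contact_force: [0.4, -0.1, 0.4]
finger_gap: 0.038
```

```bash
python3 -c "
from h import *
show()"
```

```text
9.35 [ 0.5815 -0.0401  0.0714] 166.44 F [ 0.4 -0.1  0.4] gap 0.038 q6 -1.52
```

Call:
{"fn": "drive_tool", "kwargs": {
  "plan": [
    [0,0,0.1,0,1],
    [0,0,0,0,1],
    [0,0,0,0,0.5],
    [0,0,0,0,0.3],
    [0,0,0,0,0.3]
  ]
}}

```text
time_s: 9.85
position: [0.5815, -0.0401, 0.0702]
ee_rot: [-0.0, 0.118, 0.993, -0.0]
contact_force: [0.2, 0.3, -0.6]
finger_gap: 0.0595
```

Call:
{"fn": "drive_tool", "kwargs": {
  "plan": [
    [0,0,0,0,0.3],
    [0,0,-1.5,0,0.3],
    [0,0,-3,0,0],
    [0,0,-4,0,0],
    [0,0,-3,0,0]
  ]
}}

```text
time_s: 10.35
position: [0.5819, -0.0402, 0.1872]
ee_rot: [0.001, 0.118, 0.993, -0.0]
contact_force: [0.9, -0.0, -0.2]
finger_gap: 0.0855
```

Call:
{"fn": "drive_tool", "kwargs": {
  "plan": [
    [0,0,-2,0,0],
    [0,0,0,0,0],
    [0,0,0,0,0],
    [0,0,0,0,0],
    [0,0,0,0,0]
  ]
}}

```text
time_s: 10.85
position: [0.5805, -0.04, 0.2037]
ee_rot: [-0.001, 0.118, 0.993, 0.0]
contact_force: [0.5, -0.8, 0.6]
finger_gap: 0.0851
```

Run:
```python
from h import *
snap('placed'); s=ld('placed'); a=cv2.imread('pics/w_placed.png')
hsv=cv2.cvtColor(a,cv2.COLOR_BGR2HSV); m=cv2.inRange(hsv,(100,120,60),(125,255,255)); m[:, :180]=0; m[:,400:]=0;m[280:]=0
n,l,st,c=cv2.connectedComponentsWithStats(m)
for i in range(1,n):
    if st[i,4]>100: print(c[i].round(1),st[i],px2w('wrist',*c[i],.0765,s).round(4))
k=(l==1); print(w2px('wrist',[.58,-.039,.0765],s),w2px('wrist',[.58,-.039,.056],s))
u,v=w2px('wrist',[.58,-.039,.0765],s).astype(int); cv2.imwrite('pics/placedc.png',cv2.resize(a[v-65:v+65,u-65:u+65],None,fx=4,fy=4,interpolation=cv2.INTER_CUBIC)); print(u-65,v-65)
plan([.503,.2895,.2],173.9,11)
```

```text
10.85 [ 0.5805 -0.04    0.2037] 166.43 F [ 0.5 -0.8  0.6] gap 0.0851 q6 -1.52
[278. 193.] [ 234  150   89   87 2912] [ 0.574  -0.0377  0.0765]
[278.6 200.3] [262 185  34  32 787] [ 0.5812 -0.0389  0.0765]
[278.16263522 199.18053087] [278.11869472 193.9918009 ]
213 134
[[np.float64(1.39), np.float64(2.75), np.float64(0.04), np.float64(-0.012), 0], [np.float64(1.36), np.float64(2.76), np.float64(0.04), np.float64(-0.012), 0], [np.float64(1.32), np.float64(2.78), np.float64(0.04), np.float64(-0.012), 0], [np.float64(1.29), np.float64(2.79), np.float64(0.04), np.float64(-0.012), 0], [np.float64(1.26), np.float64(2.81), np.float64(0.04), np.float64(-0.012), 0]]
[[np.float64(1.22), np.float64(2.82), np.float64(0.04), np.float64(-0.012), 0], [np.float64(1.19), np.float64(2.84), np.float64(0.04), np.float64(-0.012), 0], [np.float64(1.16), np.float64(2.85), np.float64(0.04), np.float64(-0.012), 0], [np.float64(1.12), np.float64(2.87), np.float64(0.04), np.float64(-0.012), 0], [np.float64(1.09), np.float64(2.88), np.float64(0.04), np.float64(-0.012), 0]]
[[np.float64(1.05), np.float64(2.89), np.float64(0.04), np.float64(-0.012), 0]]
end heading 173.9 len/row mm 30.8
```

View pics/placedc.png

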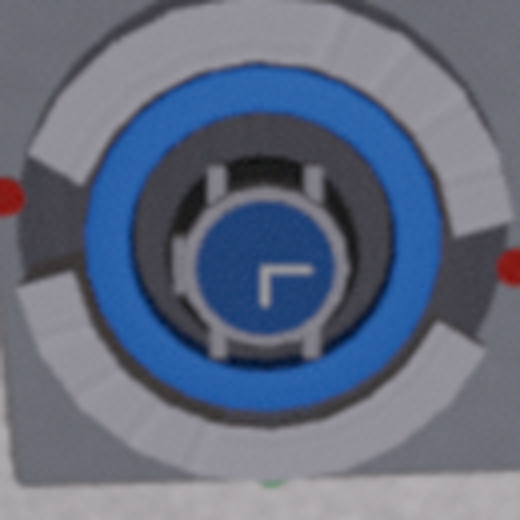

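The watch lies dial up, centred on the pad: measured (0.5812, -0.0389) against an axis of ≈(0.5797, -0.039). Now to the bell.

Call:
{"fn": "drive_tool", "kwargs": {
  "plan": [
    [1.4,2.8,0,-0.012,0],
    [1.4,2.8,0,-0.012,0],
    [1.3,2.8,0,-0.012,0],
    [1.3,2.8,0,-0.012,0],
    [1.3,2.8,0,-0.012,0]
  ]
}}

```text
time_s: 11.4
position: [0.5449, 0.112, 0.2045]
ee_rot: [-0.001, 0.088, 0.996, -0.0]
contact_force: [-0.3, -0.4, -0.1]
finger_gap: 0.0857
```

Call:
{"fn": "drive_tool", "kwargs": {
  "plan": [
    [1.2,2.8,0,-0.012,0],
    [1.2,2.8,0,-0.012,0],
    [1.2,2.9,0,-0.012,0],
    [1.1,2.9,0,-0.012,0],
    [1.1,2.9,0,-0.012,0]
  ]
}}

```text
time_s: 11.9
position: [0.5093, 0.2622, 0.2044]
ee_rot: [-0.001, 0.058, 0.998, -0.0]
contact_force: [0.6, -0.4, 0.4]
finger_gap: 0.0855
```

Call:
{"fn": "drive_tool", "kwargs": {
  "plan": [
    [1.0,2.9,0,-0.012,0],
    [0,0,2,0,0],
    [0,0,2,0,0],
    [0,0,0,0,0],
    [0,0,0,0,0]
  ]
}}

```text
time_s: 12.4
position: [0.503, 0.2908, 0.1647]
ee_rot: [-0.001, 0.052, 0.999, -0.0]
contact_force: [-0.7, 0.0, 0.3]
finger_gap: 0.0853
```

Run:
```python
from h import *
snap('bell2'); s=ld('bell2'); a=cv2.imread('pics/w_bell2.png'); g=cv2.cvtColor(a,cv2.COLOR_BGR2GRAY)
u,v=w2px('wrist',[.503,.2895,.07],s).astype(int); print(u,v)
m=np.zeros_like(g); m[v-70:v+70,u-50:u+50]=(g[v-70:v+70,u-50:u+50]<75)*255
n,l,st,c=cv2.connectedComponentsWithStats(m); i=1+st[1:,4].argmax(); print(c[i],st[i])
b=(l==i); print([(r,*(np.where(b[r])[0][[0,-1]])) for r in range(st[i,1],st[i,1]+st[i,3],8)])
print('col',g[v-60:v+60,u].tolist())
```

```text
12.4 [0.503  0.2908 0.1647] 173.99 F [-0.7  0.   0.3] gap 0.0853 q6 -1.06
275 209
[275.43939394 206.5479798 ] [ 266  174   19   67 1188]
[(174, np.int64(269), np.int64(282)), (182, np.int64(267), np.int64(284)), (190, np.int64(267), np.int64(284)), (198, np.int64(267), np.int64(284)), (206, np.int64(267), np.int64(284)), (214, np.int64(267), np.int64(284)), (222, np.int64(267), np.int64(284)), (230, np.int64(267), np.int64(284)), (238, np.int64(267), np.int64(284))]
col [123, 123, 115, 95, 81, 76, 89, 129, 155, 161, 158, 160, 157, 159, 158, 157, 157, 158, 157, 158, 159, 153, 132, 118, 102, 59, 20, 6, 9, 12, 11, 20, 30, 28, 32, 32, 33, 28, 32, 34, 31, 31, 29, 29, 30, 31, 32, 30, 33, 32, 30, 26, 29, 31, 29, 29, 33, 29, 23, 32, 27, 32, 30, 28, 34, 30, 28, 30, 32, 21, 33, 31, 31, 24, 31, 31, 33, 22, 31, 26, 24, 25, 26, 29, 28, 29, 24, 31, 28, 24, 26, 77, 137, 154, 155, 156, 146, 117, 94, 89, 88, 90, 92, 92, 91, 113, 141, 153, 154, 153, 151, 154, 154, 159, 159, 160, 158, 155, 155, 156]
```

Run:
```python
from h import *
s=ld('bell2'); W=lambda u,v:px2w('wrist',u,v,.07,s)
a=W(275.7,179.8);b=W(275.7,240.2);c=(a+b)/2;print(a.round(4),b.round(4),c.round(4),np.linalg.norm(a-b)); d=a-b;print(np.degrees(np.arctan2(d[1],d[0])))
f=phi(); o=(c-np.array(s['position']))[:2]; print(o@[np.cos(f),np.sin(f)],o@[np.sin(f),-np.cos(f)])
```

```text
[0.4772 0.292  0.07  ] [0.5307 0.2864 0.07  ] [0.5039 0.2892 0.07  ] 0.05375129125599598
173.93880303664324
-0.0011042612433061008 -0.0014532718334281927
```

Call:
{"fn": "drive_tool", "kwargs": {
  "plan": [
    [-0.1,-0.1,3,0,0.4],
    [0,0,3,0,0.4],
    [0,0,2.5,0,0.4],
    [0,0,1.5,0,0.4],
    [0,0,0.7,0,0.4]
  ]
}}

```text
time_s: 12.95
position: [0.5045, 0.2896, 0.0577]
ee_rot: [-0.0, 0.053, 0.999, -0.0]
contact_force: [-0.5, -0.7, 0.1]
finger_gap: 0.0513
```

Call:
{"fn": "drive_tool", "kwargs": {
  "plan": [
    [0,0,0,0,0.4],
    [0,0,0,0,1],
    [0,0,0,0,1],
    [0,0,0,0,1],
    [0,0,0,0,1]
  ]
}}

```text
time_s: 13.45
position: [0.5053, 0.2903, 0.0597]
ee_rot: [0.001, 0.052, 0.999, 0.0]
contact_force: [-0.2, -0.4, 6.2]
finger_gap: 0.014
```

Call:
{"fn": "drive_tool", "kwargs": {
  "plan": [
    [0,0,0,0,1],
    [0,0,0,0,1],
    [0,0,0,0,1],
    [0,0,0,0,1],
    [0,0,0,0,1]
  ]
}}

```text
time_s: 13.95
position: [0.5053, 0.2903, 0.0597]
ee_rot: [0.001, 0.052, 0.999, 0.0]
contact_force: [-0.1, -1.5, 6.8]
finger_gap: 0.014
```

```bash
python3 -c "
from h import *
show()"
```

```text
13.95 [0.5053 0.2903 0.0597] 174.0 F [-0.1 -1.5  6.8] gap 0.014 q6 -1.06
```

The handle is gripped: gap 14 mm, heading 174°. Lifting and checking it in the hand.

Call:
{"fn": "drive_tool", "kwargs": {
  "plan": [
    [0,0,-1,0,1],
    [0,0,-2.5,0,1],
    [0,0,-3.5,0,1],
    [0,0,-3.5,0,1],
    [0,0,0,0,1]
  ]
}}

```text
time_s: 14.45
position: [0.5076, 0.2915, 0.1688]
ee_rot: [0.004, 0.052, 0.999, 0.002]
contact_force: [0.8, -0.0, -2.0]
finger_gap: 0.0141
```

Run:
```python
from h import *
snap('bellheld'); s=arm.state(); plan([.5795,-.039,.165],68.5,14,g=1)
```

```text
14.45 [0.5076 0.2915 0.1688] 174.0 F [ 0.8 -0.  -2. ] gap 0.0141 q6 -1.06
[[np.float64(-0.77), np.float64(-2.29), np.float64(0.01), np.float64(0.132), 1], [np.float64(-1.06), np.float64(-2.17), np.float64(0.01), np.float64(0.132), 1], [np.float64(-1.34), np.float64(-2.01), np.float64(0.01), np.float64(0.132), 1], [np.float64(-1.59), np.float64(-1.82), np.float64(0.01), np.float64(0.132), 1], [np.float64(-1.81), np.float64(-1.59), np.float64(0.01), np.float64(0.132), 1]]
[[np.float64(-2.01), np.float64(-1.34), np.float64(0.01), np.float64(0.132), 1], [np.float64(-2.16), np.float64(-1.07), np.float64(0.01), np.float64(0.132), 1], [np.float64(-2.29), np.float64(-0.77), np.float64(0.01), np.float64(0.132), 1], [np.float64(-2.37), np.float64(-0.47), np.float64(0.01), np.float64(0.132), 1], [np.float64(-2.41), np.float64(-0.15), np.float64(0.01), np.float64(0.132), 1]]
[[np.float64(-2.41), np.float64(0.16), np.float64(0.01), np.float64(0.132), 1], [np.float64(-2.37), np.float64(0.48), np.float64(0.01), np.float64(0.132), 1], [np.float64(-2.28), np.float64(0.78), np.float64(0.01), np.float64(0.132), 1], [np.float64(-2.16), np.float64(1.08), np.float64(0.01), np.float64(0.132), 1]]
end heading 68.5 len/row mm 24.1
```

View pics/w_bellheld.png

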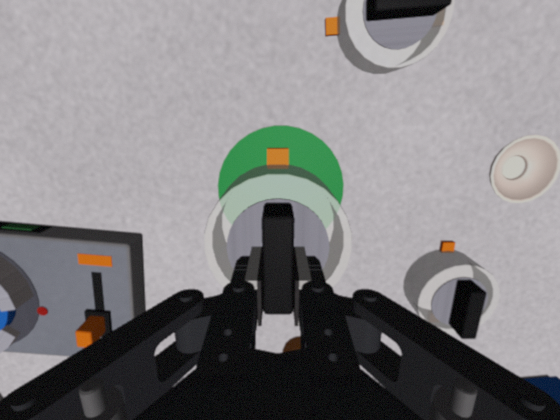

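The bell is held level; the near lug is at (278,157), its outer edge at v ≈ 149, and the handle lies straight along the tool x. The lug edge gives the bell's offset in the hand.

Run:
```python
from h import *
s=ld('bellheld'); a=cv2.imread('pics/w_bellheld.png'); hsv=cv2.cvtColor(a,cv2.COLOR_BGR2HSV); m=cv2.inRange(hsv,(5,120,90),(22,255,255))[135:180,255:305]
ys,xs=np.where(m); print(xs.min()+255,xs.max()+255,ys.min()+135,ys.max()+135); print(a[144:172,278].tolist()[::1])
u=(xs.min()+xs.max()+1)/2+255; v0=ys.min()+135
f=phi({'ee_rot':s['ee_rot']}); ex=np.array([np.cos(f),np.sin(f)]); ey=np.array([np.sin(f),-np.cos(f)])
for z in (0,.006):
    p=px2w('wrist',u,v0,s['position'][2]-.0557+z,s)-np.array(s['position']); print(z,'x',p[:2]@ex-.054,'y',p[:2]@ey)
```

```text
267 288 148 165
[[84, 147, 59], [77, 145, 52], [77, 142, 54], [63, 122, 74], [36, 92, 134], [44, 117, 189], [46, 126, 198], [47, 127, 197], [49, 128, 198], [47, 125, 196], [46, 127, 197], [49, 129, 198], [48, 127, 198], [47, 127, 197], [46, 126, 198], [50, 128, 198], [48, 128, 198], [48, 125, 197], [46, 126, 198], [49, 123, 194], [55, 110, 168], [65, 94, 129], [62, 85, 112], [64, 87, 112], [67, 88, 102], [73, 92, 79], [72, 92, 67], [71, 92, 66]]
0 x 0.0005943664130291099 y 0.0007044283548396854
0.006 x 0.0012010895417431805 y 0.0006637738209923968
```

Call:
{"fn": "drive_tool", "kwargs": {
  "plan": [
    [-0.8,-2.3,0,0.132,1],
    [-1.1,-2.2,0,0.132,1],
    [-1.3,-2.0,0,0.132,1],
    [-1.6,-1.8,0,0.132,1],
    [-1.8,-1.6,0,0.132,1]
  ]
}}

```text
time_s: 15.0
position: [0.5296, 0.1708, 0.162]
ee_rot: [-0.001, 0.376, 0.927, -0.001]
contact_force: [1.6, 0.6, -1.6]
finger_gap: 0.0141
```

Call:
{"fn": "drive_tool", "kwargs": {
  "plan": [
    [-2.0,-1.3,0,0.132,1],
    [-2.2,-1.1,0,0.132,1],
    [-2.3,-0.8,0,0.132,1],
    [-2.4,-0.5,0,0.132,1],
    [-2.4,-0.2,0,0.132,1]
  ]
}}

```text
time_s: 15.5
position: [0.5548, 0.0522, 0.162]
ee_rot: [-0.001, 0.656, 0.755, -0.001]
contact_force: [-1.1, 0.1, -2.2]
finger_gap: 0.0143
```

Call:
{"fn": "drive_tool", "kwargs": {
  "plan": [
    [-2.4,0.2,0,0.132,1],
    [-2.4,0.5,0,0.132,1],
    [-2.3,0.8,0,0.132,1],
    [-2.2,1.1,0,0.132,1],
    [0,0,0,0,1]
  ]
}}

```text
time_s: 16.0
position: [0.5772, -0.0447, 0.1621]
ee_rot: [0.0, 0.83, 0.558, -0.001]
contact_force: [-0.0, -0.1, -2.4]
finger_gap: 0.0138
```

Call:
{"fn": "drive_tool", "kwargs": {
  "plan": [
    [0,0,0,0,1],
    [0,0,0,0,1],
    [0,0,0,0,1],
    [0,0,0,0,1],
    [0,0,0,0,1]
  ]
}}

```text
time_s: 16.5
position: [0.5771, -0.0415, 0.1633]
ee_rot: [-0.0, 0.828, 0.56, -0.0]
contact_force: [0.3, -0.0, -0.7]
finger_gap: 0.0142
```

```bash
python3 -c "
from h import *
show();plan([.5794,-.0398,.13],68.5,5,g=1)"
```

```text
16.5 [ 0.5771 -0.0415  0.1633] 68.18 F [ 0.3 -0.  -0.7] gap 0.0142 q6 0.19
[[np.float64(0.05), np.float64(0.03), np.float64(0.67), np.float64(-0.001), 1], [np.float64(0.05), np.float64(0.03), np.float64(0.67), np.float64(-0.001), 1], [np.float64(0.05), np.float64(0.03), np.float64(0.67), np.float64(-0.001), 1], [np.float64(0.05), np.float64(0.03), np.float64(0.67), np.float64(-0.001), 1], [np.float64(0.05), np.float64(0.03), np.float64(0.67), np.float64(-0.001), 1]]
end heading 68.5 len/row mm 6.7
```

Call:
{"fn": "drive_tool", "kwargs": {
  "plan": [
    [0.1,0,1,-0.005,1],
    [0.1,0.1,1,0,1],
    [0.1,0,1,0,1],
    [0,0,0.5,0,1],
    [0,0,0,0,1]
  ]
}}

```text
time_s: 17.0
position: [0.5783, -0.0394, 0.1268]
ee_rot: [-0.001, 0.827, 0.562, -0.001]
contact_force: [-0.1, 0.1, -0.9]
finger_gap: 0.0139
```

Call:
{"fn": "drive_tool", "kwargs": {
  "plan": [
    [0,0,0,0,1],
    [0,0,0,0,1],
    [0,0,0,0,1],
    [0,0,0,0,1],
    [0,0,0,0,1]
  ]
}}

```text
time_s: 17.5
position: [0.5794, -0.0397, 0.1285]
ee_rot: [0.0, 0.827, 0.562, 0.0]
contact_force: [0.1, -0.2, -1.9]
finger_gap: 0.014
```

Run:
```python
from h import *
snap('over'); a=cv2.imread('pics/w_over.png'); s=ld('over')
for p in ([.5797,-.039,.064],): print(w2px('wrist',p,s))
t=np.radians(68.5); print('gap px',w2px('wrist',[.5797+.0545*np.cos(t),-.039+.0545*np.sin(t),.064],s))
cv2.imwrite('pics/over.png',cv2.resize(a[100:300,140:420],None,fx=2.8,fy=2.8,interpolation=cv2.INTER_CUBIC))
```

```text
17.5 [ 0.5794 -0.0397  0.1285] 68.4 F [ 0.1 -0.2 -1.9] gap 0.014 q6 0.19
[277.22103686 221.15270964]
gap px [277.12796335 147.27146474]
```

View pics/over.png

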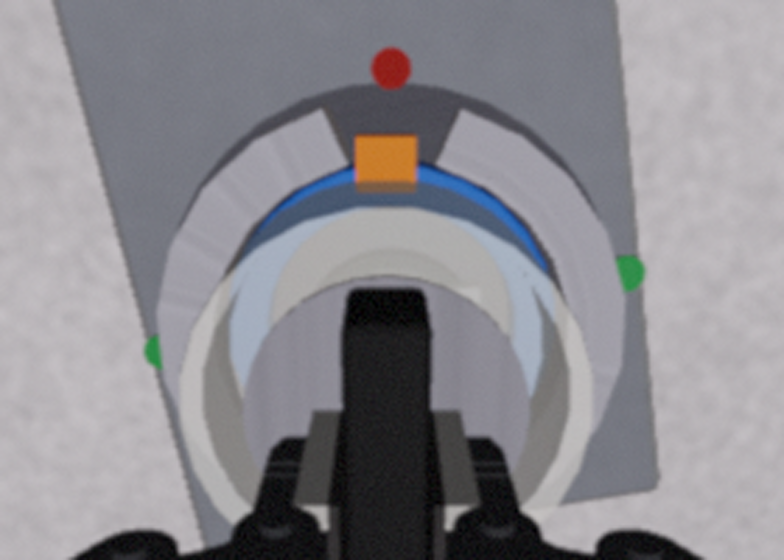

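The lug is at crop (386,160), while the gap's middle is ≈393 and the red dot and the green dots' midpoint are both at 391. So the bell sits ≈1.3 mm to the low side in tool y and its heading is right. Shifting +0.12 cm in tool y and lowering into the gap.

Call:
{"fn": "drive_tool", "kwargs": {
  "plan": [
    [0,0.1,0,0,1],
    [0,0,0.5,0,1],
    [0,0,0.5,0,1],
    [0,0,0.3,0,1],
    [0,0,0,0,1]
  ]
}}

```text
time_s: 18.05
position: [0.5796, -0.0399, 0.1144]
ee_rot: [-0.001, 0.827, 0.562, -0.001]
contact_force: [-0.9, -0.3, -2.3]
finger_gap: 0.0143
```

Call:
{"fn": "drive_tool", "kwargs": {
  "plan": [
    [0,0,0.2,0,1],
    [0,0,0.2,0,1],
    [0,0,0,0,1],
    [0,0,0,0,1],
    [0,0,0,0,1]
  ]
}}

```text
time_s: 18.55
position: [0.5804, -0.04, 0.1117]
ee_rot: [0.0, 0.827, 0.562, 0.0]
contact_force: [-0.2, 0.0, 2.2]
finger_gap: 0.014
```

```bash
python3 -c "
from h import *
show()"
```

```text
18.55 [ 0.5804 -0.04    0.1117] 68.4 F [-0.2  0.   2.2] gap 0.014 q6 0.19
```

Contact came at exactly the predicted height, 0.1117 m, with no side force. Now pressing ~7 mm.

Call:
{"fn": "drive_tool", "kwargs": {
  "plan": [
    [0,0,0.2,0,1],
    [0,0,0.2,0,1],
    [0,0,0.2,0,1],
    [0,0,0.2,0,1],
    [0,0,0,0,1]
  ]
}}

```text
time_s: 19.05
position: [0.5805, -0.04, 0.1035]
ee_rot: [0.0, 0.827, 0.562, 0.0]
contact_force: [-1.1, 1.7, 7.9]
finger_gap: 0.0139
```

```bash
python3 -c "
from h import *
show()"
```

```text
19.05 [ 0.5805 -0.04    0.1035] 68.4 F [-1.1  1.7  7.9] gap 0.0139 q6 0.19
```

Call:
{"fn": "drive_tool", "kwargs": {
  "plan": [
    [0,0,-0.1,0,1],
    [0,0,0,0.13,1],
    [0,0,0,0.13,1],
    [0,0,0,0.13,1],
    [0,0,0,0.13,1]
  ]
}}

```text
time_s: 19.55
position: [0.5815, -0.0404, 0.105]
ee_rot: [0.001, 0.945, 0.328, 0.001]
contact_force: [0.6, -0.2, 7.2]
finger_gap: 0.0139
```

```bash
python3 -c "
from h import *
show(); print(arm.state()['wrist_torque'])"
```

```text
19.55 [ 0.5815 -0.0404  0.105 ] 38.33 F [ 0.6 -0.2  7.2] gap 0.0139 q6 0.71
[0.00058982 0.01950135 0.21280577]
```

Call:
{"fn": "drive_tool", "kwargs": {
  "plan": [
    [0,-0.1,0,0.13,1],
    [0,0,0,0.13,1],
    [0,0,0,0.13,1],
    [0,0,0,0.13,1],
    [0,0,0,0.13,1]
  ]
}}

```text
time_s: 20.05
position: [0.5809, -0.0396, 0.105]
ee_rot: [0.0, 1.0, 0.009, 0.001]
contact_force: [-0.1, 0.5, 6.0]
finger_gap: 0.014
```

Call:
{"fn": "drive_tool", "kwargs": {
  "plan": [
    [0,0,0,0.13,1],
    [0,0,0,0.09,1],
    [0,0,0,0,1],
    [0,0,0,0,1],
    [0,0,0,0,1]
  ]
}}

```text
time_s: 20.55
position: [0.5809, -0.0396, 0.105]
ee_rot: [0.0, 0.995, -0.098, 0.001]
contact_force: [-0.3, -1.2, 7.2]
finger_gap: 0.0139
```

```bash
python3 -c "
from h import *
show(); print(arm.state()['wrist_torque'])"
```

```text
20.55 [ 0.5809 -0.0396  0.105 ] -11.26 F [-0.3 -1.2  7.2] gap 0.0139 q6 1.58
[-0.00451093  0.03823878 -0.1588889 ]
```

Call:
{"fn": "drive_tool", "kwargs": {
  "plan": [
    [0,0,-0.1,0,1],
    [0,0,-0.1,0,1],
    [0,0,-0.1,0,1],
    [0,0,-0.1,0,1],
    [0,0,0,0,1]
  ]
}}

```text
time_s: 21.05
position: [0.5808, -0.0396, 0.1088]
ee_rot: [0.0, 0.995, -0.098, 0.001]
contact_force: [1.6, 0.6, 3.3]
finger_gap: 0.014
```

Call:
{"fn": "drive_tool", "kwargs": {
  "plan": [
    [0,0,0,0,1],
    [0,0,0,0,0.6],
    [0,0,0,0,0.4],
    [0,0,0,0,0.4],
    [0,0,0,0,0.4]
  ]
}}

```text
time_s: 21.55
position: [0.5789, -0.039, 0.1078]
ee_rot: [-0.0, 0.995, -0.098, -0.001]
contact_force: [0.1, 0.1, -0.3]
finger_gap: 0.0511
```

Call:
{"fn": "drive_tool", "kwargs": {
  "plan": [
    [0,0,-2,0,0.4],
    [0,0,-4,0,0.2],
    [0,0,-4,0,0.2],
    [0,0,0,0,0.2],
    [0,0,0,0,0.2]
  ]
}}

```text
time_s: 22.05
position: [0.5801, -0.0393, 0.2093]
ee_rot: [0.0, 0.995, -0.098, 0.001]
contact_force: [0.9, 0.4, -0.7]
finger_gap: 0.0682
```

Run:
```python
from h import *
snap('locked'); a=cv2.imread('pics/w_locked.png'); s=ld('locked')
t=np.radians(-11.5)
for r in(.0545,-.0545): print('pocket px',w2px('wrist',[.5808+r*np.cos(t),-.0395+r*np.sin(t),.06],s))
cv2.imwrite('pics/locked.png',cv2.resize(a[60:360,100:500],None,fx=2,fy=2,interpolation=cv2.INTER_CUBIC))
plan([.6245,.0850,.20],-11.5,5)
```

```text
22.05 [ 0.5801 -0.0393  0.2093] -11.24 F [ 0.9  0.4 -0.7] gap 0.0682 q6 1.58
pocket px [278.24857761 139.55848192]
pocket px [277.62729199 242.81751281]
[[np.float64(0.41), np.float64(-2.61), np.float64(0.16), np.float64(0.001), 0], [np.float64(0.41), np.float64(-2.61), np.float64(0.16), np.float64(0.001), 0], [np.float64(0.4), np.float64(-2.61), np.float64(0.16), np.float64(0.001), 0], [np.float64(0.4), np.float64(-2.61), np.float64(0.16), np.float64(0.001), 0], [np.float64(0.4), np.float64(-2.61), np.float64(0.16), np.float64(0.001), 0]]
end heading -11.5 len/row mm 26.5
```

View pics/locked.png

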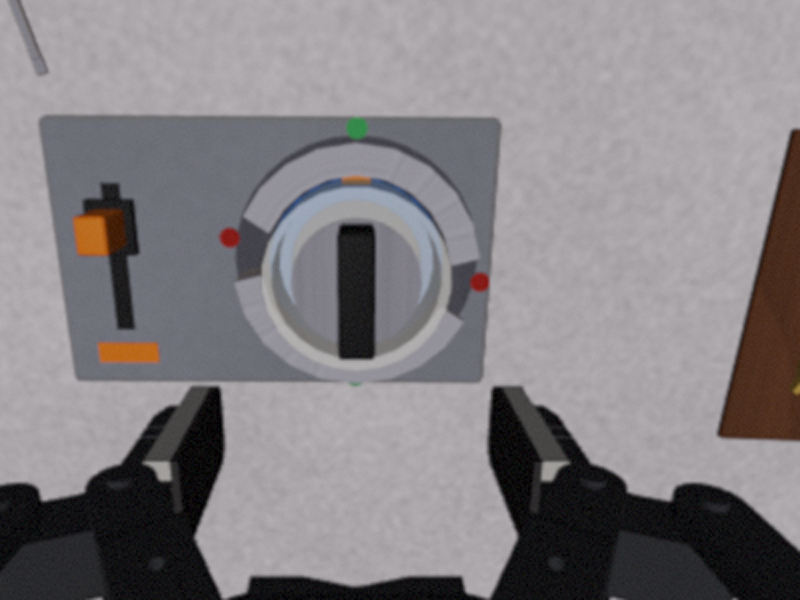

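The lug is at (357,180), under the lip and in line with the green dot (357,128). The bell is level and centred, with its handle along the green dots. The knob top is at about (95,234). Next, the knob.

Call:
{"fn": "drive_tool", "kwargs": {
  "plan": [
    [0.4,-2.6,0,0,0.4],
    [0.4,-2.6,0,0,0.4],
    [0.4,-2.6,0,0,0.4],
    [0.4,-2.6,0,0,0.4],
    [0.4,-2.6,0,0,0.4]
  ]
}}

```text
time_s: 22.6
position: [0.6234, 0.0853, 0.206]
ee_rot: [0.0, 0.995, -0.098, -0.002]
contact_force: [0.6, 0.1, -0.2]
finger_gap: 0.0514
```

Call:
{"fn": "drive_tool", "kwargs": {
  "plan": [
    [0,0,3,0,0.4],
    [0,0,4,0,0.4],
    [0,0,3,0,0.4],
    [0,0,0,0,0.4],
    [0,0,0,0,0.4]
  ]
}}

```text
time_s: 23.1
position: [0.6233, 0.0844, 0.107]
ee_rot: [0.0, 0.995, -0.098, -0.002]
contact_force: [0.1, 1.1, 0.1]
finger_gap: 0.0514
```

```bash
python3 -c "
from h import *
show(); snap('knob'); plan([.6242,.0848,.058],-11.4,5,g=.4)
im=cv2.imread('pics/w_knob.png'); s=ld('knob'); u,v=w2px('wrist',[.6242,.0848,.071],s); print(u,v)
h=cv2.cvtColor(im,cv2.COLOR_BGR2HSV); m=cv2.inRange(h,(5,150,150),(22,255,255)); n,l,st,c=cv2.connectedComponentsWithStats(m)
for i in range(1,n):
    if st[i,4]>60: print(c[i],st[i])
"
```

```text
23.1 [0.6233 0.0844 0.107 ] -11.24 F [0.1 1.1 0.1] gap 0.0514 q6 1.79
23.1 [0.6233 0.0844 0.107 ] -11.24 F [0.1 1.1 0.1] gap 0.0514 q6 1.79
[[np.float64(-0.01), np.float64(-0.01), np.float64(1.01), np.float64(0.001), 0.4], [np.float64(-0.01), np.float64(-0.01), np.float64(1.01), np.float64(0.001), 0.4], [np.float64(-0.01), np.float64(-0.01), np.float64(1.01), np.float64(0.001), 0.4], [np.float64(-0.01), np.float64(-0.01), np.float64(1.01), np.float64(0.001), 0.4], [np.float64(-0.01), np.float64(-0.01), np.float64(1.01), np.float64(0.001), 0.4]]
end heading -11.4 len/row mm 10.1
276.85371438538965 235.42456682027156
[277.03577236 232.91707317] [266 220  23  27 615]
[276.54906054 301.64091858] [257 296  41  13 479]
```

The knob centroid is within 3 px of its prediction (it includes the near face), so I'm descending to grip it and slide.

Call:
{"fn": "drive_tool", "kwargs": {
  "plan": [
    [0,0,1.5,0,0.4],
    [0,0,1.5,0,0.4],
    [0,0,1.2,0,0.4],
    [0,0,0.6,0,0.4],
    [0,0,0,0,0.4]
  ]
}}

```text
time_s: 23.65
position: [0.6235, 0.0843, 0.0588]
ee_rot: [0.0, 0.995, -0.098, -0.001]
contact_force: [0.3, 0.1, -0.0]
finger_gap: 0.0509
```

Call:
{"fn": "drive_tool", "kwargs": {
  "plan": [
    [0,0,0,0,1],
    [0,0,0,0,1],
    [0,0,0,0,1],
    [0,0,0,0,1],
    [0,0,0,0,1]
  ]
}}

```text
time_s: 24.15
position: [0.6251, 0.0843, 0.0611]
ee_rot: [0.0, 0.995, -0.098, 0.001]
contact_force: [-0.5, -1.3, 4.3]
finger_gap: 0.0141
```

```bash
python3 -c "
from h import *
show()"
```

```text
24.15 [0.6251 0.0843 0.0611] -11.24 F [-0.5 -1.3  4.3] gap 0.0141 q6 1.79
```

Gripped. Sliding towards tester -x (tool -x) by 35 mm plus a small overshoot.

Call:
{"fn": "drive_tool", "kwargs": {
  "plan": [
    [-0.6,0,0,0,1],
    [-0.8,0,0,0,1],
    [-0.8,0,0,0,1],
    [-0.8,0,0,0,1],
    [-0.6,0,0,0,1]
  ]
}}

```text
time_s: 24.65
position: [0.5909, 0.0913, 0.0611]
ee_rot: [0.0, 0.995, -0.098, 0.002]
contact_force: [7.5, -3.1, 1.0]
finger_gap: 0.0144
```

Call:
{"fn": "drive_tool", "kwargs": {
  "plan": [
    [0,0,0,0,1],
    [-0.1,0,0,0,1],
    [0,0,0,0,1],
    [0,0,0,0,1],
    [0,0,0,0,1]
  ]
}}

```text
time_s: 25.15
position: [0.5907, 0.0913, 0.0611]
ee_rot: [0.0, 0.995, -0.098, 0.003]
contact_force: [6.5, -3.8, 2.0]
finger_gap: 0.0143
```

```bash
python3 -c "
from h import *
show(); p=arm.state()['position']-np.array([.6251,.0843,.0611]); t=np.radians(-11.24); print('travel',p[:2]@[np.cos(t),np.sin(t)])
im=arm.camera('wrist')"
```

```text
25.15 [0.5907 0.0913 0.0611] -11.24 F [ 6.5 -3.8  2. ] gap 0.0143 q6 1.81
travel -0.03511956816808827
```

Travel is 35.1 mm with 7.5 N at the stop. Riding it back, then opening.

Call:
{"fn": "drive_tool", "kwargs": {
  "plan": [
    [0.7,0,0,0,1],
    [0.8,0,0,0,1],
    [0.8,0,0,0,1],
    [0.8,0,0,0,1],
    [0.3,0,0,0,1]
  ]
}}

```text
time_s: 25.7
position: [0.6228, 0.0847, 0.061]
ee_rot: [0.0, 0.995, -0.098, 0.001]
contact_force: [2.0, -2.5, 8.0]
finger_gap: 0.014
```

Call:
{"fn": "drive_tool", "kwargs": {
  "plan": [
    [0,0,0,0,0.6],
    [0,0,0,0,0.4],
    [0,0,0,0,0.4],
    [0,0,0,0,0.4],
    [0,0,0,0,0.4]
  ]
}}

```text
time_s: 26.2
position: [0.621, 0.0852, 0.06]
ee_rot: [0.0, 0.995, -0.098, -0.001]
contact_force: [-0.8, -0.4, 0.0]
finger_gap: 0.0514
```

Call:
{"fn": "drive_tool", "kwargs": {
  "plan": [
    [0,0,-2,0,0.4],
    [0,0,-4,0,0.4],
    [0,0,-4,0,0.4],
    [0,0,-4,0,0.2],
    [0,0,0,0,0.2]
  ]
}}

```text
time_s: 26.7
position: [0.6255, 0.0852, 0.2067]
ee_rot: [-0.001, 0.995, -0.098, 0.005]
contact_force: [0.6, -0.2, 0.9]
finger_gap: 0.0685
```

Call:
{"fn": "drive_tool", "kwargs": {
  "plan": [
    [0,0,0,0,0.2],
    [0,0,0,0,0.2],
    [0,0,0,0,0.2],
    [0,0,0,0,0.2],
    [0,0,0,0,0.2]
  ]
}}

```text
time_s: 27.2
position: [0.6211, 0.0849, 0.1993]
ee_rot: [0.0, 0.995, -0.098, -0.001]
contact_force: [0.3, -0.0, -0.3]
finger_gap: 0.0682
```

Run:
```python
from h import *
snap('end'); a=cv2.imread('pics/w_end.png'); s=ld('end'); b=cv2.cvtColor(arm.camera('side'),cv2.COLOR_RGB2BGR)
print('knob home px',w2px('wrist',[.6242,.0848,.071],s))
u,v=w2px('side',[.58,-.03,.06]).astype(int)
o=np.zeros((560,800,3),np.uint8); o[:420,:560]=a; o[260:560,500:800]=cv2.resize(b[v-50:v+50,u-50:u+50],None,fx=3,fy=3,interpolation=cv2.INTER_CUBIC); cv2.imwrite('pics/end.png',o)
```

```text
27.2 [0.6211 0.0849 0.1993] -11.24 F [ 0.3 -0.  -0.3] gap 0.0682 q6 1.79
knob home px [277.31087572 196.34418613]
```

View pics/end.png

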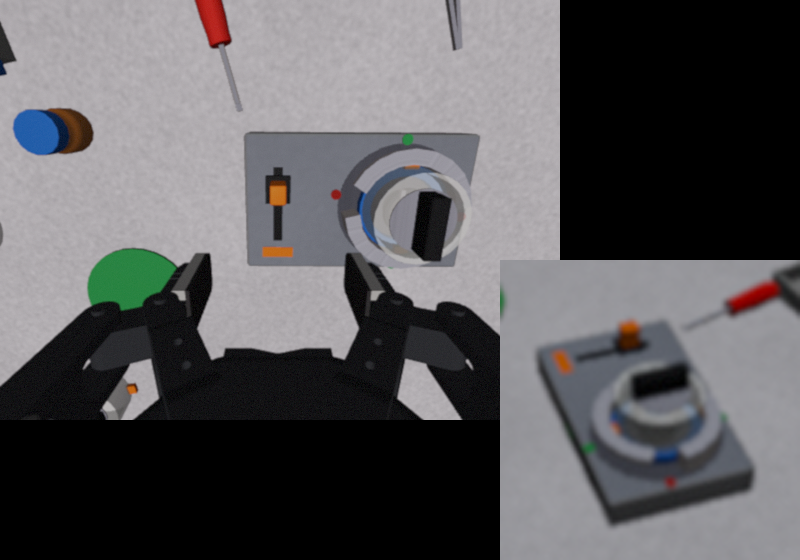

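Final view: the knob is home at (278,196), where 196.3 was predicted. The bell is level with its lugs under the claws at the green dots, and the gripper is clear. Handing in.

```bash
python3 -c "
from bench import arm
print(arm.finish_job())"
```

```text
the job is handed in; nothing more can be done
None
```

The whole job went through in one pass and I handed it in at about 27 s of the 64 s allowed. The hand-in gives no verdict.

**What I did**
- I laid the blue watch dial up on the tester's pad and set the right-most bell (the one on the green mat) over it, with its lugs in the gaps.
- I pressed the bell about 7–8 mm and turned it 80° clockwise; when let go, it locked.
- I slid the orange slider 35.1 mm to its stop, rode it back most of the way, and let it spring home.

**What the last checks showed**
- **Watch:** it measured about 1.5 mm or less from the pad centre before the bell went on. I did not measure it again under the bell.
- **Bell:** the near lug is in line with the green dot, and the bell looks level. The seal reading is not available directly. From the tool height as the bell rose (0.1088 m), it is pressed about 2.9 mm, which fits the pockets; resting under the lip would read about 5 mm.
- **Slider:** the knob is at its home pixel, within 1 px.
- **Gripper and bystanders:** the gripper is open, well clear and reads no contact force. I last saw the gold watch clearly after lifting the blue one, and it had not moved. I went near no other bystander.

**What disagreed**
- Estimates of the tester's axis spread over about 2 mm. The view with the bell over the tester showed it 1.3–1.6 mm off in tool y. I shifted it 1 mm and it went in without side force.
- The gripper read about 2–4 mm narrower than the stated widths on every grasp, but the grips held.

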